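# Clip the carrier plate into the vial shaker

### The job

Take the blue carrier plate off its sloping rest and fit it in the vial shaker: keep it tilted, slip its orange-striped edge under the shaker's lip and push the orange spring bar back, then lower the other edge flat and let the spring slide that edge into the slot under the control head, so that the plate lies fully home and held at both edges. Do not force it hard against the shaker, do not disturb the reagent bottle, tip box or sample jar, and leave the plate released.

Things in the scene. Friction and masses are not known exactly. Their poses are not given: they have to be found in the camera images.
- plate_grip (a point): Grip point of the loose carrier plate (about 0.25 kg): blue, 150 (x) x 110 (y) x 5 mm, with an upright black grip fin in its middle, 10 thick (x), 70 long (y), rising 40 above the top face. The point is mid-fin, 24 above the top face, 29 above the underside. Axes: x away from the orange-striped hook edge, y along the fin, z square to the plate, up. Starts on the rest, 30 degrees from level.
- plate_hook_edge (a point): Middle of the lower corner line of the plate's orange-striped hook edge: from plate_grip 75 mm along the plate's -x and 29 mm along its -z. Same axes as plate_grip. On the rest this edge is the low one, away from the robot.
- rest: Fixed sloping rest: white panel 160 x 90 mm, 30 degrees from level, rising along the rest's +x, on a grey foot 150 x 110. Origin: middle of the foot, on the table. The middle of the sloping face is 70 mm above it. A ledge 6 mm proud stops the plate's hook edge at the low end: lift the plate off square to the slope.
- shaker: Fixed vial shaker, white housing 240 (x) x 170 (y) mm, bed 60 mm and control head 110 mm above the table. Origin on the table under the middle of the bed (the housing reaches x = -111.5 to 128.5). x points from the lip (far side) to the control head (robot's side), z up.
- shaker_bed (a point): Middle of the shaker's flat bed, 60 mm above the shaker's origin, same axes. Side guides 8 mm high, inner faces at y = +-58 mm. With the plate fully home its hook edge is at x = -75, its far edge at x = 75 and plate_grip at (0, 0, 29) mm here. The far edge can come down in front of the head only while the hook edge is past x = -79, against the spring.
- shaker_lip (a point): Middle of the lower edge of the lip's tip, at (-67.5, 0, 13) mm from shaker_bed. The lip is a fixed clear strip 136 mm wide (y), 5 thick, overhanging the bed with 13 mm free below it. Under it stands the orange spring bar, behind that a solid wall at x = -81.5 from shaker_bed, which also carries the lip.
- shaker_slot (a point): Middle of the upper edge of the slot's mouth, at (71, 0, 8) mm from shaker_bed. Above it the control head's grey face rises upright to 50 mm above the bed; the slot below it is 8 mm high, bed level, and 4 mm deep (back at x = 75). To get past the head the plate must be tilted some 20 to 30 degrees, hook edge first.
- bar (a joint): Travel of the orange spring bar under the lip: 0 = sprung out (face at x = -72.5 mm from shaker_bed), 0.009 m = pushed fully back (face at x = -81.5). It stands 1 to 12 mm above the bed, 104 mm wide. It pushes back with about 2 N at 0 and 6.5 N at 0.009; with the plate home it reads 0.0025.
- reagent_bottle_c (a point): Amber reagent bottle with black cap, 52 mm across, 120 mm tall; this point is half-way up. Bystander.
- tip_box_c (a point): White pipette-tip box with blue lid, 86 x 121 x 65 mm; this point is half-way up. Bystander.
- sample_jar_c (a point): Small clear jar with white lid, 48 mm across, 60 mm tall; this point is half-way up. Bystander.
Not all that is in view belongs to the job. Of the things shaped like the part that bears plate_grip, the blue one is meant.

How it is judged:
By the outcome, as a careful person would: the job done as asked, in the order asked, and still so for the second after the job is handed in, with the robot touching nothing.
It also fails if it takes over 54 s, if anything falls off the work surface, if the arm or the gripper's body presses on something with over 40 N, if the wrist force passes 120 N, or if a joint passes its speed limit or range.

### The arm

A 6-joint arm with a two-finger parallel gripper is mounted at the origin on the work surface. World frame = base frame: x ahead of the robot, y to its left, z up, the work surface at z = 0. Lengths are in m, angles in rad, forces in N, time in s.
With the tool pointing down it reaches from about 0.4 to 0.825 m from the base axis. Payload 7 kg.
Tool frame: the origin (TCP) lies midway between the tips of the shut fingers; the grasp point (between the pads) lies 19 mm behind it; z points along the fingers, x is the direction in which the jaws open and shut, and the axes are right-handed (so a half turn about z gives the same grasp; the last joint's range is limited). The gripper opens to 88 mm and grips with 3 to 60 N. Pads are 19 mm wide; open, the fingers measure 130 mm over their backs; the gripper's body (78 mm by 193 mm) begins 47 mm behind the grasp point.
Start: joints at [1.394, 0.359, 0.012, 0, -1.224, -0.288], TCP at [0.303, 0.603, 0.227] pointing down, gripper open.
Joint ranges: [-3.07, 3.07], [-1.43, 2.12], [-1.02, 1.25], [-3.03, 1.67], [-3.05, -0], [-3.03, 3.03]. Speed limits (rad/s): [2.39, 2.39, 3.01, 3.14, 3.14, 3.14].

### API

Orientations are given as [roll, pitch, yaw] about the fixed x, y, z axes, in that order (R = Rz(yaw) Ry(pitch) Rx(roll)).
In Python, from station import arm, viewer, ticket gives the robot as it stands. The module is installed in compiled form; this text tells all that it offers.
- The arm moves only by the tool step_arm, never from a script. Its argument "targets" is a list of rows, each a list of 3 entries, a list of its own where there are three numbers: the shift along the tool's x, y, z in m, then the turn, a rotation vector about the tool's x, y, z in degrees, then the opening, from -1 (shut) to 1 (fully open), so that 0 is half open. A call has exactly 8 rows; each row shifts and turns the commanded pose from where the row before left it, along the tool's axes as they then stand; what a row does not reach is not made up. A row lasts 1/10 s, in which the tool goes at most 50 mm and 8.59 degrees, less where a joint would pass 70% of its speed; a pose out of reach is approached as far as the arm can. A call is refused whole if a number of a shift passes 0.05 or a number of a turn 8.59, either way. A call with a gripper value outside its range is refused whole. The fingers move at their own pace and stop on an object; "grip_force" is the grip in N (left out, the last holds). Time passes only in rows, so rows that do not move let the fingers close, or fill a call up. It gives the time, the measured TCP pose, the force and the opening at its end, in the units of the state.
- arm.get_state(): the state, without advancing time (a new reading comes with each control period).
- viewer.grab_frame(name): name is "scene" or "top"; returns (picture, depth): 420x560x3 uint8, red, green, blue; 420x560 float32, m along the optical axis (not along the pixel's ray), 0 where there is no reading.
- viewer.calibration(name): a dict with "fov_y" (degrees; the focal length in pixels is half the picture's height over the tangent of half this angle, whatever the lens; pixels are square), "cx", "cy" (the principal point, pixels), "world_to_cam" (4x4, takes a point from world to camera coordinates). Camera axes: x right, y up, looking along -z (the intrinsics and any distortion apply to the point x, -y, -z); pixel columns grow to the right and rows downward; lengths in m; the calibration is good to about 2 mm. A picture is of the moment at which its call begins. calibration takes no time and is no camera call.
- ticket.job_done(): hands the job in, once; it reports no verdict.
The state is a dict: "t": time; "q": joint angles; "qd": joint speeds; "joint_efforts": joint torques, N m; "eef_pos": TCP position; "ee_rot": TCP orientation; "force": force on the tool from outside, world axes, zero at the start; "moment": the same for the moment, N m; "width": finger opening in m.
Only numpy, scipy, OpenCV 4.12 (cv2) and the standard library are available. Lean on these libraries where they do the work, as an engineer would, in place of code of your own. Each camera call takes 0.05 s, during which the arm holds its last target.

## Working session

There is one attempt and no reset: what is moved stays moved. The work goes in short steps, Python scripts to look and compute and a tool call to move; the robot and the scene stay as the last step left them, time stands still between calls to the robot, and variables do not carry over. Pictures are saved under pics/ and viewed, and the job is handed in when it is done.

Besides the shell and the picture viewer there is one more tool, called after "Call:" in YAML: its name, and indented under it one key for each argument. step_arm: Moves the arm, as the interface text tells. Its arguments: {"type":"object","properties":{"targets":{"type":"array"},"grip_force":{"type":"number"}},"required":["targets"]}

```bash
mkdir -p pics; ls
cat > look.py <<'E'
from station import arm, viewer
import cv2,numpy as np,sys
def shot(tag):
    out={}
    for n in ("scene","top"):
        p,d=viewer.grab_frame(n)
        cv2.imwrite(f"pics/{tag}_{n}.png",p[:,:,::-1]); np.save(f"{tag}_{n}.npy",d)
if __name__=="__main__":
    shot(sys.argv[1])
    s=arm.get_state(); print(s)
E
python3 look.py a; python3 -c "
from station import viewer
for n in('scene','top'): print(n,viewer.calibration(n))"
```

```text
pics
{'t': 0.1, 'q': array([ 1.39408791e+00,  3.59294533e-01,  1.11732992e-02, -3.27497786e-04,
       -1.22414738e+00, -2.88120309e-01]), 'qd': array([-0.00081476, -0.00104827, -0.00079818,  0.00167538, -0.00037129,
       -0.00038007]), 'joint_efforts': array([-1.32671536e-03, -5.84167349e+01,  2.93748307e+01,  7.01542631e+00,
        1.01389736e-02, -5.25039673e-05]), 'eef_pos': array([0.30238985, 0.60297659, 0.22573633]), 'ee_rot': array([-3.14146946e+00, -1.49909491e-03, -2.03573664e+00]), 'force': array([ 1.37280425, -0.07241964,  0.61281878]), 'moment': array([0.00795911, 0.0036898 , 0.03245306]), 'width': 0.08749059197027408}
scene {'fov_y': 42.2683616453585, 'cx': 285.16209461062124, 'cy': 211.79694211116654, 'world_to_cam': array([[ 5.59996646e-01,  8.28494180e-01, -1.07233869e-03,
        -3.21044116e-01],
       [-5.40421808e-01,  3.66262910e-01,  7.57493070e-01,
         2.53354748e-01],
       [ 6.27971357e-01, -4.23614063e-01,  6.52842324e-01,
        -1.97755442e+00],
       [ 0.00000000e+00,  0.00000000e+00,  0.00000000e+00,
         1.00000000e+00]])}
top {'fov_y': 49.774053012104844, 'cx': 281.9827624436924, 'cy': 203.0199422708982, 'world_to_cam': array([[ 0.00518471, -0.999943  ,  0.00933371, -0.01939645],
       [ 0.98526224,  0.00670399,  0.1709192 , -0.58204036],
       [-0.17097203,  0.00830998,  0.98524084, -1.48004302],
       [ 0.        ,  0.        ,  0.        ,  1.        ]])}
```

View pics/a_scene.png

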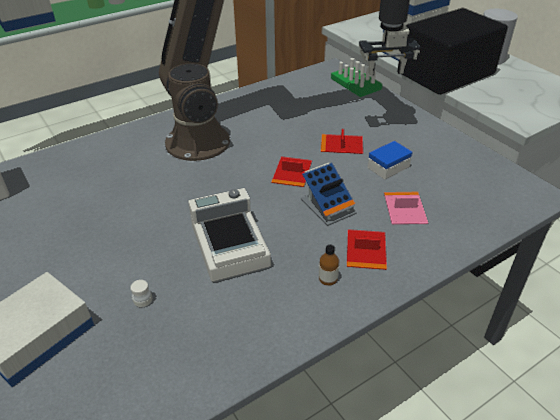

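View pics/a_top.png

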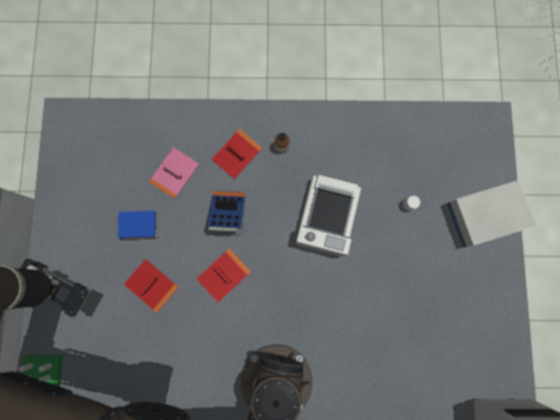

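The only blue finned plate is at top (227,212) and scene (330,192), on a sloping rest. The red ones, at top (236,155), (223,275) and (150,286), and the pink one at (174,173) are decoys. The blue box at (137,224) is the tip box. I'll confirm with enlarged crops.

Run:
```python
import cv2
a=cv2.imread('pics/a_top.png');b=cv2.imread('pics/a_scene.png')
cv2.imwrite('pics/c1.png',cv2.resize(a[165:265,190:270],None,fx=7,fy=6,interpolation=cv2.INTER_CUBIC)[:, :])
cv2.imwrite('pics/c1.png',cv2.resize(a[175:250,190:270],None,fx=8,fy=8,interpolation=cv2.INTER_CUBIC))
cv2.imwrite('pics/c2.png',cv2.resize(a[165:265,285:375],None,fx=6,fy=6,interpolation=cv2.INTER_CUBIC))
cv2.imwrite('pics/c3.png',cv2.resize(b[150:230,290:370],None,fx=7,fy=7,interpolation=cv2.INTER_CUBIC))
cv2.imwrite('pics/c4.png',cv2.resize(b[180:285,180:280],None,fx=5.5,fy=5.5,interpolation=cv2.INTER_CUBIC))
```

```text
(no output)
```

View pics/c1.png

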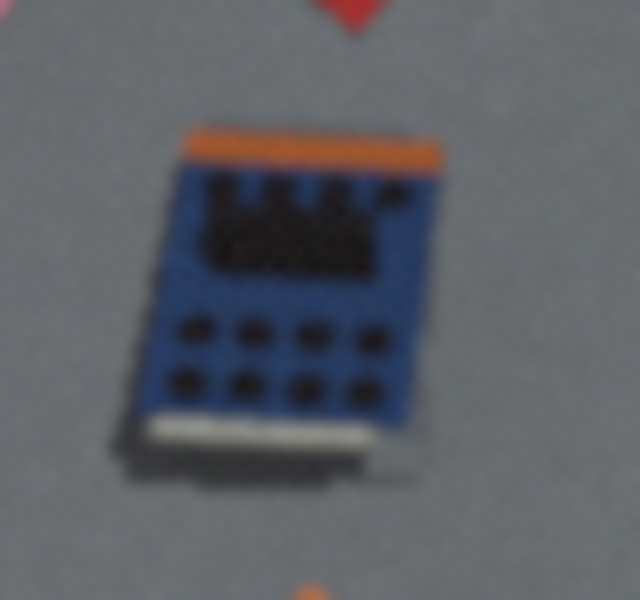

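View pics/c2.png

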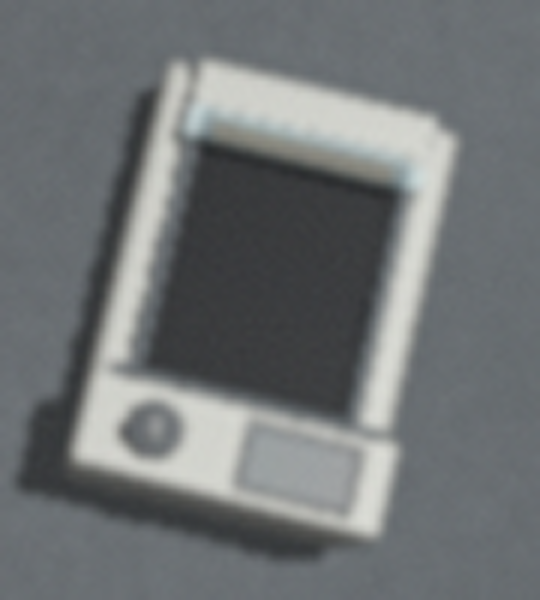

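View pics/c3.png

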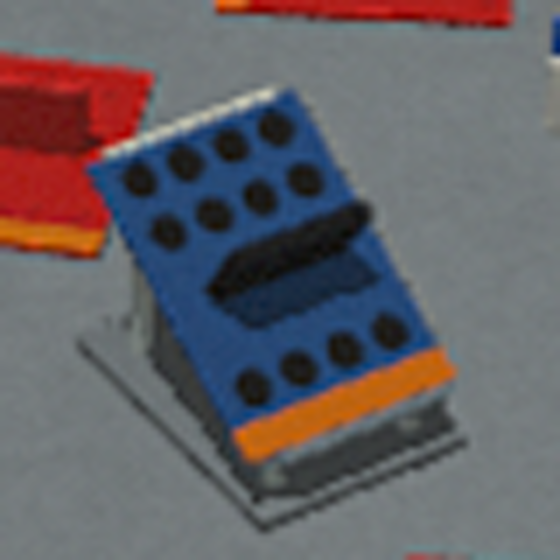

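View pics/c4.png

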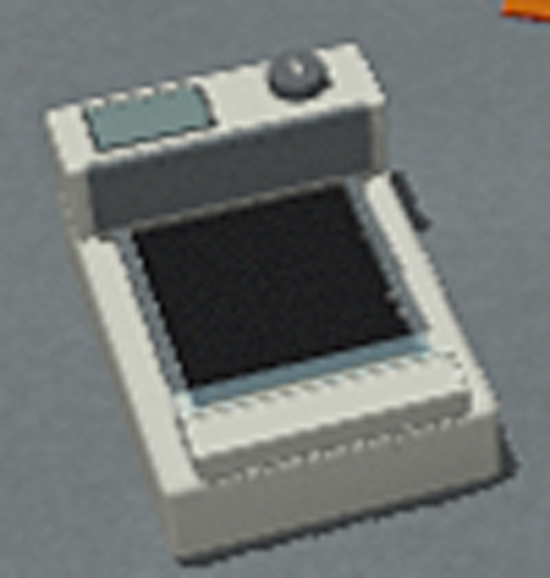

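```bash
cat > geo.py <<'E'
import numpy as np
from station import viewer
def cal(n):
    c=viewer.calibration(n); f=210/np.tan(np.radians(c['fov_y'])/2); return f,c['cx'],c['cy'],c['world_to_cam']
def cloud(n,d):
    f,cx,cy,M=cal(n); v,u=np.mgrid[0:420,0:560].astype(float)
    P=np.stack([(u-cx)/f*d,-(v-cy)/f*d,-d],-1)
    return (P-M[:3,3])@M[:3,:3]
def proj(n,X):
    f,cx,cy,M=cal(n); P=np.atleast_2d(X)@M[:3,:3].T+M[:3,3]
    return np.stack([cx+f*P[:,0]/-P[:,2],cy-f*P[:,1]/-P[:,2]],-1)
E
python3 - <<'E'
from geo import *
import cv2
for n in('top','scene'):
    W=cloud(n,np.load(f'a_{n}.npy'))
    if n=='top':
        for p in [(100,300),(400,150),(300,300),(80,150),(450,300),(330,215),(330,243),(336,182),(299,240),(412,203),(281,142)]: print(p,W[p[1],p[0]].round(4))
    else:
        for p in [(230,230),(220,200),(330,192),(140,287),(330,250),(150,180),(300,330)]: print(n,p,W[p[1],p[0]].round(4))
W=cloud('top',np.load('a_top.npy'))
r=np.s_[165:270,285:375]
S=W[r].reshape(-1,3)
for lo,hi in [(.095,.125),(.07,.09),(.05,.125)]:
    m=(S[:,2]>lo)&(S[:,2]<hi)
    print(lo,hi,m.sum(),np.median(S[m,2]),cv2.minAreaRect(S[m,:2].astype(np.float32)*1000))
h=np.histogram(S[:,2],bins=np.arange(-.01,.13,.005));print(h[0])
E
```

```text
(100, 300) [0.2566 0.5907 0.0051]
(400, 150) [ 0.7856 -0.4368  0.0014]
(300, 300) [ 0.2595 -0.0789 -0.0035]
(80, 150) [ 0.7778  0.7029 -0.0026]
(450, 300) [ 0.262  -0.5868 -0.0024]
(330, 215) [ 0.5403 -0.1763  0.064 ]
(330, 243) [ 0.4433 -0.1703  0.1056]
(336, 182) [ 0.6511 -0.1968  0.0732]
(299, 240) [ 0.4515 -0.0703  0.115 ]
(412, 203) [ 0.5837 -0.454   0.0589]
(281, 142) [ 0.7826 -0.0112  0.0942]
scene (230, 230) [ 0.5406 -0.1649  0.0634]
scene (220, 200) [ 0.4611 -0.1488  0.1109]
scene (330, 192) [0.5641 0.171  0.0649]
scene (140, 287) [ 0.5975 -0.4573  0.0631]
scene (330, 250) [ 0.8077 -0.0207  0.1236]
scene (150, 180) [ 0.1194 -0.2342  0.0032]
scene (300, 330) [ 0.8921 -0.1711 -0.0019]
0.095 0.125 945 0.11027061908070464 ((453.5079650878906, -148.8580322265625), (169.94650268554688, 58.950382232666016), 75.80489349365234)
0.07 0.09 602 0.077834958141207 ((541.867431640625, -170.5376434326172), (168.85885620117188, 240.89227294921875), 75.82537078857422)
0.05 0.125 3647 0.0648295674894262 ((541.6384887695312, -171.189697265625), (170.01129150390625, 240.882080078125), 75.7518310546875)
[ 436 2455 2389  403    7   12    8   12    3    9    7   11  156  813
  876  247  145  295  146   16    8   14   80  358  391   58   44   13]
```

Run:
```python
from geo import *
import cv2
W=cloud('scene',np.load('a_scene.npy')); S=W[180:285,180:280].reshape(-1,3)
for lo,hi in [(.1,.125),(.05,.125)]:
    m=(S[:,2]>lo)&(S[:,2]<hi)
    print(lo,hi,m.sum(),np.median(S[m,2]),cv2.minAreaRect(S[m,:2].astype(np.float32)*1000))
# plate: fit plane & rectangles
for n in('top','scene'):
    W=cloud(n,np.load(f'a_{n}.npy')); I=cv2.imread(f'pics/a_{n}.png').astype(int)
    sl=np.s_[185:235,200:250] if n=='top' else np.s_[155:225,298:362]
    P=W[sl].reshape(-1,3); C=I[sl].reshape(-1,3); b,g,r=C.T
    blue=(b>r+25)&(b>g+10); org=(r>b+60)&(r>g+20); 
    m=(blue|org)&(P[:,2]>.02); Q=P[m]
    for k in range(4):
        A=np.c_[Q[:,:2],np.ones(len(Q))]; c,*_=np.linalg.lstsq(A,Q[:,2],rcond=None); e=Q[:,2]-A@c
        Q=Q[abs(e)<2.5*e.std()]
    nv=np.array([-c[0],-c[1],1]); nv/=np.linalg.norm(nv)
    print(n,m.sum(),'tilt',np.degrees(np.arccos(nv[2])),'uphill dir deg',np.degrees(np.arctan2(c[1],c[0])),e.std(), 'n',nv)
    # pixels silhouette: intersect rays with plane
    f,cx,cy,M=cal(n); cam=-M[:3,:3].T@M[:3,3]
    v,u=np.mgrid[0:420,0:560]; D=np.stack([(u-cx)/f,-(v-cy)/f,-np.ones(u.shape)],-1)@M[:3,:3]
    D=D[sl].reshape(-1,3)[m|0>0]; p0=Q.mean(0); t=((p0-cam)@nv)/(D@nv); X=cam+t[:,None]*D
    ux=np.array([0,0,1.])-nv*nv[2]; ux/=np.linalg.norm(ux); uy=np.cross(nv,ux)
    L=np.c_[(X-p0)@ux,(X-p0)@uy]*1000
    rr=cv2.minAreaRect(L.astype(np.float32)); cen=p0+rr[0][0]/1000*ux+rr[0][1]/1000*uy
    print(' rect',rr,'centre top face',cen.round(4))
    xo=(L[org[m]][:,0]); print(' orange along ux',np.percentile(xo,[5,50,95]))
    F=(P[:,2]>.02)&(((P-p0)@nv)>.015); Fp=P[F]; print(' fin n',F.sum(),'mean rel',((Fp-cen)@np.c_[ux,uy,nv]*1000).mean(0), 'max', np.percentile((Fp-cen)@nv,95))
```

```text
0.1 0.125 874 0.11096412218997553 ((456.29754638671875, -149.24769592285156), (169.34095764160156, 66.29550170898438), 75.02436828613281)
0.05 0.125 4482 0.06810272138691292 ((544.8461303710938, -171.31304931640625), (170.66561889648438, 250.08349609375), 75.7793197631836)
top 785 tilt 30.029010067752594 uphill dir deg 177.93748350685016 0.0029911585818993723 n [ 0.50011422 -0.01801074  0.86577213]
 rect ((-10.428009033203125, -1.1389427185058594), (109.57926177978516, 151.78961181640625), 89.21331024169922) centre top face [0.557  0.1695 0.0738]
 orange along ux [-85.31666152 -78.6267784  -72.7306966 ]
 fin n 157 mean rel [58.18732766 10.90541812 96.85865319] max 1.169683784250508
scene 1227 tilt 29.728106261376393 uphill dir deg 177.7403157921162 0.003920015601977438 n [ 0.49549911 -0.01955209  0.86838836]
 rect ((24.922805786132812, -0.89093017578125), (191.66567993164062, 114.69772338867188), 0.20880652964115143) centre top face [0.5399 0.1683 0.0859]
 orange along ux [-69.80024704 -60.88064171 113.24052281]
 fin n 136 mean rel [-67.8931714   94.29397899 194.39501641] max 1.4005816393999448
```

```bash
cat > platefit.py <<'E'
from geo import *
import cv2
from scipy.spatial.transform import Rotation as R
def masks(I):
    b,g,r=[I[...,k].astype(int) for k in range(3)]
    return (b>r+25)&(b>g+10),(r>b+60)&(r>g+20)&(g>b+15)
def fit(n,tag,seed):
    """seed pixel on blue; returns centre top face, R (plate axes)"""
    W=cloud(n,np.load(f'{tag}_{n}.npy')); I=cv2.imread(f'pics/{tag}_{n}.png')
    bl,og=masks(I); 
    roi=np.zeros(bl.shape,bool); roi[seed[1]-45:seed[1]+45,seed[0]-45:seed[0]+45]=1
    lab=cv2.connectedComponents(cv2.morphologyEx(((bl|og)&roi).astype(np.uint8),cv2.MORPH_CLOSE,np.ones((3,3))))[1]
    cnt=np.bincount(lab[roi&bl]); cnt[0]=0; m=(lab==cnt.argmax())
    mm=m&(bl|og); Q=W[mm]
    for k in range(6):
        A=np.c_[Q[:,:2],np.ones(len(Q))]; c,*_=np.linalg.lstsq(A,Q[:,2],rcond=None); e=Q[:,2]-A@c
        Q=Q[abs(e)<2.5*e.std()]
    nv=np.array([-c[0],-c[1],1]); nv/=np.linalg.norm(nv); p0=Q.mean(0)
    f,cx,cy,M=cal(n); cam=-M[:3,:3].T@M[:3,3]
    v,u=np.nonzero(m); D=np.c_[(u-cx)/f,-(v-cy)/f,-np.ones(len(u))]@M[:3,:3]
    t=((p0-cam)@nv)/(D@nv); X=cam+t[:,None]*D
    vo,uo=np.nonzero(m&og); Do=np.c_[(uo-cx)/f,-(vo-cy)/f,-np.ones(len(uo))]@M[:3,:3]; O=(cam+((p0-cam)@nv/(Do@nv))[:,None]*Do).mean(0)
    a=X.mean(0)-O; a-=nv*(a@nv); a/=np.linalg.norm(a); b=np.cross(nv,a)
    L=np.c_[(X-p0)@a,(X-p0)@b]*1000
    rr=cv2.minAreaRect(L.astype(np.float32)); ang=rr[2]; wh=rr[1]
    ang=(ang+45)%90-45
    ca,sa=np.cos(np.radians(ang)),np.sin(np.radians(ang)); x=ca*a+sa*b; y=np.cross(nv,x)
    cen=p0+(rr[0][0]*a+rr[0][1]*b)/1000
    # ray-shifted fit: report size
    return cen,np.c_[x,y,nv],wh,len(Q)
if __name__=='__main__':
    import sys
    tag=sys.argv[1]
    for n,i in(('top',2),('scene',4)):
        cen,Rm,wh,k=fit(n,tag,(int(sys.argv[i]),int(sys.argv[i+1])))
        print(n,k,np.round(wh,1),'top-face centre',cen.round(4),'grip',(cen+.024*Rm[:,2]).round(4),'hook low edge',(cen-.075*Rm[:,0]-.005*Rm[:,2]).round(4))
        print('  x',Rm[:,0].round(4),'yaw',np.degrees(np.arctan2(Rm[1,0],Rm[0,0])).round(2),'tilt of x',np.degrees(np.arcsin(Rm[2,0])).round(2),'y',Rm[:,1].round(4))
E
python3 platefit.py a 223 218 320 180
```

```text
top 757 [111.1 152. ] top-face centre [0.557  0.1688 0.0738] grip [0.569  0.1683 0.0946] hook low edge [0.6193 0.1657 0.0319]
  x [-0.8646  0.0426  0.5007] yaw 177.18 tilt of x 30.05 y [-0.046  -0.9989  0.0056]
scene 1318 [224.9 194.6] top-face centre [0.5326 0.1323 0.0617] grip [0.5316 0.1286 0.0854] hook low edge [0.5094 0.0629 0.0448]
  x [0.313  0.9362 0.1599] yaw 71.52 tilt of x 9.2 y [-0.9488  0.3157  0.0084]
```

```bash
cat > overlay.py <<'E'
from geo import *
import cv2
from scipy.spatial.transform import Rotation as Rot
SO=np.array([.5498,-.1732,0]);SY=165.78
SR=Rot.from_euler('z',SY,degrees=True).as_matrix()
def sh(p): return SO+np.array(p)/1000@SR.T
def plateR(yaw,tilt):
    return Rot.from_euler('ZY',[yaw,-tilt],degrees=True).as_matrix()
def plate(grip,R):
    f=lambda L:[grip+R@(np.array(p)/1000) for p in L]
    return [f([(-75,-55,-24),(75,-55,-24),(75,55,-24),(-75,55,-24)]),f([(-5,-35,16),(5,-35,16),(5,35,16),(-5,35,16)]),f([(-65,-55,-24),(-65,55,-24)])]
def shl():
    s=lambda L:[sh(p) for p in L]
    return [s([(71,-85,110),(128.5,-85,110),(128.5,85,110),(71,85,110)]),s([(-81.5,-58,60),(71,-58,60),(71,58,60),(-81.5,58,60)]),s([(-67.5,-68,78),(-67.5,68,78)]),s([(-111.5,-85,0),(-111.5,85,0)])]
def draw(n,img,polys,box,k,out):
    x0,y0,x1,y1=box
    I=cv2.resize(img[y0:y1,x0:x1],None,fx=k,fy=k,interpolation=cv2.INTER_CUBIC)
    for i,P in enumerate(polys):
        q=proj(n,np.array(P)); q=((q+.5-[x0,y0])*k-.5)
        cv2.polylines(I,[np.round(q*8).astype(np.int32)],True,[(0,255,255),(255,0,255),(0,255,0),(255,255,0)][i%4],1,cv2.LINE_AA,3)
    return I
E
python3 - <<'E'
from overlay import *
g=np.array([.569,.1685,.0946]);R=plateR(177.3,30)
t=cv2.imread('pics/a_top.png');s=cv2.imread('pics/a_scene.png')
P=plate(g,R)
A=draw('top',t,P,(190,170,270,250),5,0);B=draw('scene',s,P,(290,150,370,230),5,0)
C=draw('top',t,shl(),(285,165,375,265),4,0);D=draw('scene',s,shl(),(180,180,280,290),4,0)
cv2.imwrite('pics/o1.png',np.hstack([A,B]))
h=max(C.shape[0],D.shape[0]);pad=lambda Z:cv2.copyMakeBorder(Z,0,h-Z.shape[0],0,0,0)
cv2.imwrite('pics/o2.png',np.hstack([pad(C),pad(D)]))
E
```

```text
(no output)
```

View pics/o1.png

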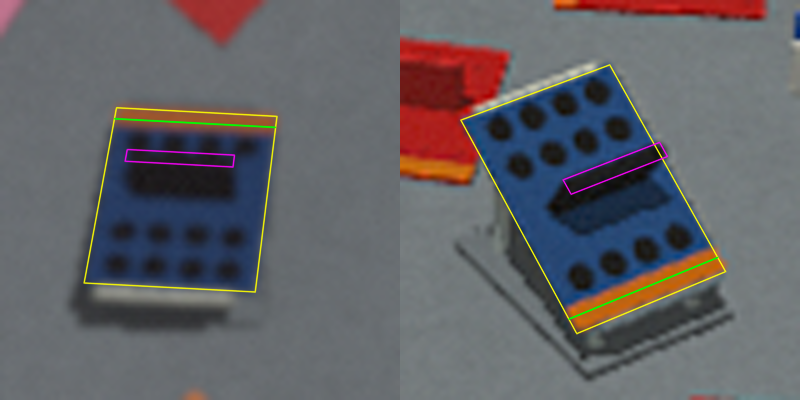

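View pics/o2.png

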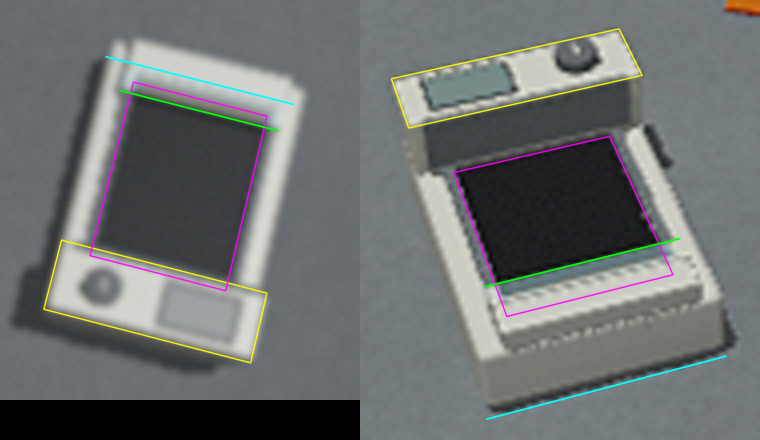

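```bash
cat > plan.py <<'E'
import numpy as np
from scipy.linalg import logm,expm
from scipy.spatial.transform import Rotation as Rot
def pose(p,R):
    T=np.eye(4);T[:3,:3]=R;T[:3,3]=p;return T
def cur():
    from station import arm
    s=arm.get_state(); return pose(s['eef_pos'],Rot.from_euler('xyz',s['ee_rot']).as_matrix())
def rows(A,B,N):
    T=np.real(expm(np.real(logm(np.linalg.inv(A)@B))/N)); d=T[:3,3]; r=np.degrees(Rot.from_matrix(T[:3,:3]).as_rotvec())
    M=A.copy(); path=[]
    for i in range(N): M=M@T; path.append(M[:3,3].round(3))
    print(N,'shift mm',(d*1000).round(2),'turn',r.round(3)); return T,path
def toolR(Rp): return Rp@np.diag([1,-1,-1.])
def tcp(grip,Rp,off=0):  # TCP pose for grip point, backed off along plate normal
    return pose(np.array(grip)+(off-.019)*Rp[:,2],toolR(Rp))
E
python3 - <<'E'
from plan import *; from overlay import plateR
A=cur(); B=tcp([.569,.1685,.0946],plateR(177.3,30),.10)
print(B[:3,3])
for N in(16,24): T,p=rows(A,B,N); print(p[::4])
E
```

```text
[0.60945504 0.16659219 0.16474806]
16 shift mm [ -2.14 -35.51   1.55] turn [-1.083  1.656  4.029]
[array([0.335, 0.589, 0.224]), array([0.453, 0.511, 0.212]), array([0.542, 0.402, 0.194]), array([0.596, 0.272, 0.175])]
24 shift mm [ -1.71 -23.66   0.95] turn [-0.722  1.104  2.686]
[array([0.324, 0.594, 0.225]), array([0.407, 0.547, 0.218]), array([0.478, 0.486, 0.208]), array([0.536, 0.412, 0.195]), array([0.578, 0.328, 0.183]), array([0.603, 0.237, 0.171])]
```

Call:
step_arm:
  targets:
    - [[-0.0017,-0.0237,0.001],[-0.72,1.1,2.69],1]
    - [[-0.0017,-0.0237,0.001],[-0.72,1.1,2.69],1]
    - [[-0.0017,-0.0237,0.001],[-0.72,1.1,2.69],1]
    - [[-0.0017,-0.0237,0.001],[-0.72,1.1,2.69],1]
    - [[-0.0017,-0.0237,0.001],[-0.72,1.1,2.69],1]
    - [[-0.0017,-0.0237,0.001],[-0.72,1.1,2.69],1]
    - [[-0.0017,-0.0237,0.001],[-0.72,1.1,2.69],1]
    - [[-0.0017,-0.0237,0.001],[-0.72,1.1,2.69],1]

```text
t: 0.9
eef_pos: [0.4625, 0.5022, 0.2101]
ee_rot: [3.071, -0.17, -2.408]
force: [1.0, 0.9, -0.5]
width: 0.0874
```

Call:
step_arm:
  targets:
    - [[-0.0017,-0.0237,0.001],[-0.72,1.1,2.69],1]
    - [[-0.0017,-0.0237,0.001],[-0.72,1.1,2.69],1]
    - [[-0.0017,-0.0237,0.001],[-0.72,1.1,2.69],1]
    - [[-0.0017,-0.0237,0.001],[-0.72,1.1,2.69],1]
    - [[-0.0017,-0.0237,0.001],[-0.72,1.1,2.69],1]
    - [[-0.0017,-0.0237,0.001],[-0.72,1.1,2.69],1]
    - [[-0.0017,-0.0237,0.001],[-0.72,1.1,2.69],1]
    - [[-0.0017,-0.0237,0.001],[-0.72,1.1,2.69],1]

```text
t: 1.7
eef_pos: [0.5699, 0.3488, 0.1847]
ee_rot: [3.068, -0.353, -2.784]
force: [0.4, 0.2, 0.0]
width: 0.0875
```

Call:
step_arm:
  targets:
    - [[-0.0017,-0.0237,0.001],[-0.72,1.1,2.69],1]
    - [[-0.0017,-0.0237,0.001],[-0.72,1.1,2.69],1]
    - [[-0.0017,-0.0237,0.001],[-0.72,1.1,2.69],1]
    - [[-0.0017,-0.0237,0.001],[-0.72,1.1,2.69],1]
    - [[-0.0017,-0.0237,0.001],[-0.72,1.1,2.69],1]
    - [[-0.0017,-0.0237,0.001],[-0.72,1.1,2.69],1]
    - [[-0.0017,-0.0237,0.001],[-0.72,1.1,2.69],1]
    - [[0,0,0],[0,0,0],1]

```text
t: 2.5
eef_pos: [0.6086, 0.1863, 0.1647]
ee_rot: [3.129, -0.505, 3.141]
force: [-0.1, -0.6, -0.0]
width: 0.0878
```

Run:
```python
from plan import *; from overlay import plateR
from station import arm
print(arm.get_state())
A=cur(); B=tcp([.569,.1685,.0946],plateR(177.3,30),.10)
print(A[:3,3],B[:3,3])
rows(A,B,1); rows(A,tcp([.569,.1685,.0946],plateR(177.3,30),.05),1)
```

```text
{'t': 2.5, 'q': array([ 0.4574005 ,  0.64606149,  0.33473226, -0.22948239, -1.71067798,
       -0.44086081]), 'qd': array([ 0.04721231, -0.00927467,  0.00831564, -0.00689418,  0.01558557,
        0.01479226]), 'joint_efforts': array([ -1.1230037 , -77.85459995,  27.9347831 ,   6.30636513,
        -1.62820347,  -0.20211711]), 'eef_pos': array([0.60858821, 0.18629624, 0.16474576]), 'ee_rot': array([ 3.12874408, -0.50478126,  3.14119879]), 'force': array([-0.10375093, -0.59314385, -0.02306505]), 'moment': array([ 0.0930785 , -1.72890538, -0.03674857]), 'width': 0.0877821369554456}
[0.60858821 0.18629624 0.16474576] [0.60945504 0.16659219 0.16474806]
1 shift mm [ -0.76 -19.7   -0.68] turn [-0.581  1.063  2.338]
1 shift mm [  0.15 -19.17  49.31] turn [-0.581  1.063  2.338]
```

Call:
step_arm:
  targets:
    - [[-0.0004,-0.01,0],[-0.3,0.55,1.17],1]
    - [[-0.0004,-0.0097,-0.0007],[-0.3,0.5,1.17],1]
    - [[0,0,0.01],[0,0,0],0.5]
    - [[0,0,0.02],[0,0,0],0.5]
    - [[0,0,0.01],[0,0,0],0.5]
    - [[0,0,0],[0,0,0],0.5]
    - [[0,0,0],[0,0,0],0.5]
    - [[0,0,0],[0,0,0],0.5]

```text
t: 3.3
eef_pos: [0.59, 0.1713, 0.1321]
ee_rot: [3.138, -0.519, 3.101]
force: [-0.5, -0.2, 0.4]
width: 0.0659
```

```bash
python3 look.py b
python3 - <<'E'
from plan import *; from overlay import *
from station import arm
A=cur();G=[.569,.1685,.0946];R=plateR(177.3,30)
print(np.linalg.inv(tcp(G,R))@A)
rows(A,tcp(G,R),1)
t=cv2.imread('pics/b_top.png');s=cv2.imread('pics/b_scene.png')
P=[]
C=draw('top',t,P,(190,165,270,245),5,0);B=draw('scene',s,P,(290,140,370,220),5,0)
cv2.imwrite('pics/b2.png',np.hstack([C,B]))
E
```

```text
{'t': 3.4, 'q': array([ 0.44300695,  0.64384323,  0.24922508, -0.23624261, -1.64110923,
       -0.44493847]), 'qd': array([-0.00225412,  0.00126437, -0.00347688, -0.00014663,  0.00338472,
        0.00092449]), 'joint_efforts': array([ 9.26296832e-02, -7.59582567e+01,  2.65969330e+01,  5.96167222e+00,
       -1.49732921e+00, -3.96372029e-02]), 'eef_pos': array([0.58992779, 0.17119284, 0.13203845]), 'ee_rot': array([ 3.13833791, -0.51907295,  3.10115315]), 'force': array([ 0.16682791, -0.58253418, -0.4288945 ]), 'moment': array([-0.01767208, -1.70024454, -0.00471977]), 'width': 0.06564224364167416}
[[ 9.99972960e-01  5.80353574e-03 -4.51654536e-03  7.25204574e-04]
 [-5.80387159e-03  9.99983156e-01 -6.12555478e-05  3.67568022e-03]
 [ 4.51611378e-03  8.74673406e-05  9.99989798e-01 -6.18115068e-02]
 [ 0.00000000e+00  0.00000000e+00  0.00000000e+00  1.00000000e+00]]
1 shift mm [-0.42 -3.67 61.81] turn [-0.004  0.259  0.333]
```

View pics/b2.png

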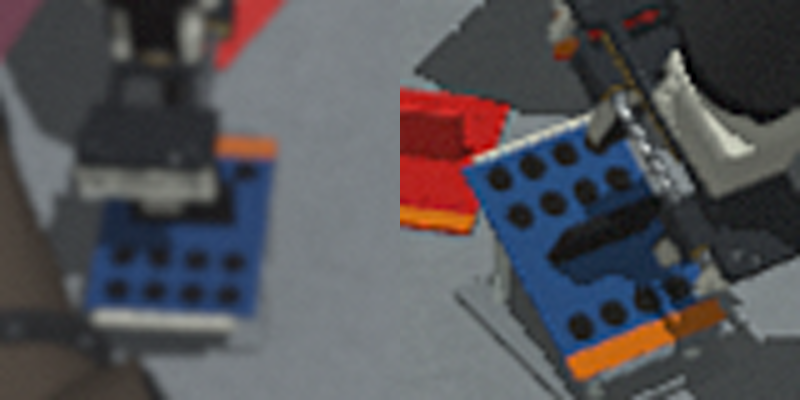

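Call:
step_arm:
  targets:
    - [[0,-0.001,0.012],[0,0.1,0.1],0.5]
    - [[-0.0004,-0.001,0.012],[0,0.16,0.1],0.5]
    - [[0,-0.0017,0.012],[0,0,0.13],0.5]
    - [[0,0,0.012],[0,0,0],0.5]
    - [[0,0,0.009],[0,0,0],0.5]
    - [[0,0,0.0048],[0,0,0],0.5]
    - [[0,0,0],[0,0,0],0.5]
    - [[0,0,0],[0,0,0],0.5]

```text
t: 4.2
eef_pos: [0.559, 0.1688, 0.0779]
ee_rot: [-3.141, -0.524, 3.094]
force: [0.3, -0.2, 0.4]
width: 0.0654
```

Run:
```python
from plan import *; from overlay import *
A=cur();G=[.569,.1685,.0946];R=plateR(177.3,30)
print((np.linalg.inv(tcp(G,R))@A)[:3,3]);rows(A,tcp(G,R),1)
```

```text
[ 0.00031184 -0.0001575   0.0004189 ]
1 shift mm [-0.31  0.16 -0.42] turn [-0.028 -0.039 -0.003]
```

Call:
step_arm:
  targets:
    - [[0,0,0],[0,0,0],0]
    - [[0,0,0],[0,0,0],-0.3]
    - [[0,0,0],[0,0,0],-0.6]
    - [[0,0,0],[0,0,0],-1]
    - [[0,0,0],[0,0,0],-1]
    - [[0,0,0],[0,0,0],-1]
    - [[0,0,0],[0,0,0],-1]
    - [[0,0,0],[0,0,0],-1]
  grip_force: 25

```text
t: 5.0
eef_pos: [0.5588, 0.1687, 0.0777]
ee_rot: [-3.141, -0.525, 3.094]
force: [1.3, 1.4, -0.5]
width: 0.0098
```

```bash
python3 -c "
from station import arm;s=arm.get_state();print(s['force'],s['moment'],s['width'],s['eef_pos'])"
```

```text
[ 1.26947116  1.42924605 -0.50282241] [-0.06303316 -1.90077784 -0.00880905] 0.009796678992554127 [0.55878355 0.16873497 0.07770326]
```

Call:
step_arm:
  targets:
    - [[0,0,-0.005],[0,0,0],-1]
    - [[0,0,-0.01],[0,0,0],-1]
    - [[0,0,-0.015],[0,0,0],-1]
    - [[0,0,-0.02],[0,0,0],-1]
    - [[0,0,-0.02],[0,0,0],-1]
    - [[0,0,-0.02],[0,0,0],-1]
    - [[0,0,-0.02],[0,0,0],-1]
    - [[0,0,-0.01],[0,0,0],-1]

```text
t: 5.8
eef_pos: [0.6203, 0.1658, 0.1835]
ee_rot: [3.141, -0.522, 3.094]
force: [0.1, 1.4, -2.2]
width: 0.0097
```

```bash
python3 look.py c
python3 - <<'E'
from plan import *; from overlay import *
A=cur();Rp=A[:3,:3]@np.diag([1,-1,-1.]);g=A[:3,3]+.019*Rp[:,2]
print(g,Rot.from_matrix(Rp).as_euler('ZYX',degrees=True))
t=cv2.imread('pics/c_top.png');s=cv2.imread('pics/c_scene.png')
P=plate(g,Rp); q=proj('top',np.array(P[0])).mean(0);r=proj('scene',np.array(P[0])).mean(0);print(q,r)
q=q.astype(int);r=r.astype(int)
C=draw('top',t,P,(q[0]-40,q[1]-40,q[0]+40,q[1]+40),5,0);B=draw('scene',s,P,(r[0]-40,r[1]-40,r[0]+40,r[1]+40),5,0)
cv2.imwrite('pics/c5.png',np.hstack([C,B]))
# next: above shaker. shaker frame target grip for hook (hx,hz) at tilt th
def target(hx,hz,th,y=0):
    Rr=Rot.from_euler('ZY',[SY,-th],degrees=True).as_matrix()
    hook=sh([hx,y,60+hz]); return hook+Rr@np.array([.075,0,.029]),Rr
for hx,hz in((-30,100),(-60,25)):
    g2,R2=target(hx,hz,25); print(hx,hz,g2)
g2,R2=target(-40,90,25); T,p=rows(A,tcp(g2,R2),16); print(p)
E
```

```text
{'t': 5.9, 'q': array([ 0.42032547,  0.65529913,  0.38699868, -0.23200597, -1.77158441,
       -0.459691  ]), 'qd': array([ 0.00842755,  0.00837045, -0.05461124, -0.01461305,  0.02853413,
        0.00197398]), 'joint_efforts': array([ -0.15207622, -79.38966751,  29.35159743,   6.59384027,
        -2.22803883,  -0.08158251]), 'eef_pos': array([0.61991955, 0.16592089, 0.18273296]), 'ee_rot': array([ 3.14112789, -0.52231714,  3.09426449]), 'force': array([ 0.05361334, -0.53183202, -2.45119904]), 'moment': array([ 0.01454693, -2.18046944,  0.01573002]), 'width': 0.010124016492112203}
[0.62938742 0.16546361 0.1991996 ] [ 1.77288296e+02 -2.99265675e+01 -2.66287103e-02]
[223.84929274 185.02260704] [342.12728567 171.44149194]
-30 100 [ 0.52487083 -0.16688269  0.2179793 ]
-60 25 [ 0.55395162 -0.17425206  0.1429793 ]
16 shift mm [  2.73 -21.48   0.89] turn [-0.33  -0.307  0.638]
[array([0.616, 0.145, 0.183]), array([0.612, 0.123, 0.184]), array([0.608, 0.102, 0.184]), array([0.603, 0.081, 0.185]), array([0.598, 0.06 , 0.186]), array([0.593, 0.039, 0.186]), array([0.587, 0.018, 0.187]), array([ 0.582, -0.003,  0.187]), array([ 0.576, -0.024,  0.188]), array([ 0.57 , -0.045,  0.188]), array([ 0.563, -0.065,  0.189]), array([ 0.556, -0.086,  0.189]), array([ 0.549, -0.106,  0.19 ]), array([ 0.542, -0.127,  0.19 ]), array([ 0.535, -0.147,  0.19 ]), array([ 0.527, -0.167,  0.191])]
```

View pics/c5.png

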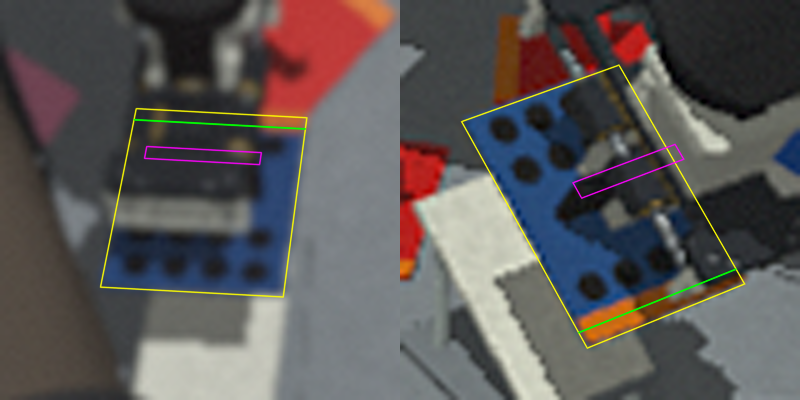

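Call:
step_arm:
  targets:
    - [[0.0027,-0.0215,0.0009],[-0.33,-0.31,0.64],-1]
    - [[0.0027,-0.0215,0.0009],[-0.33,-0.31,0.64],-1]
    - [[0.0027,-0.0215,0.0009],[-0.33,-0.31,0.64],-1]
    - [[0.0027,-0.0215,0.0009],[-0.33,-0.31,0.64],-1]
    - [[0.0027,-0.0215,0.0009],[-0.33,-0.31,0.64],-1]
    - [[0.0027,-0.0215,0.0009],[-0.33,-0.31,0.64],-1]
    - [[0.0027,-0.0215,0.0009],[-0.33,-0.31,0.64],-1]
    - [[0.0027,-0.0215,0.0009],[-0.33,-0.31,0.64],-1]

```text
t: 6.7
eef_pos: [0.5803, -0.0051, 0.1863]
ee_rot: [-3.138, -0.481, 2.991]
force: [-0.2, 0.3, -1.5]
width: 0.0101
```

Call:
step_arm:
  targets:
    - [[0.0027,-0.0215,0.0009],[-0.33,-0.31,0.64],-1]
    - [[0.0027,-0.0215,0.0009],[-0.33,-0.31,0.64],-1]
    - [[0.0027,-0.0215,0.0009],[-0.33,-0.31,0.64],-1]
    - [[0.0027,-0.0215,0.0009],[-0.33,-0.31,0.64],-1]
    - [[0.0027,-0.0215,0.0009],[-0.33,-0.31,0.64],-1]
    - [[0.0027,-0.0215,0.0009],[-0.33,-0.31,0.64],-1]
    - [[0,0,0],[0,0,0],-1]
    - [[0,0,0],[0,0,0],-1]

```text
t: 7.5
eef_pos: [0.5409, -0.1281, 0.1891]
ee_rot: [-3.139, -0.448, 2.916]
force: [-0.3, 0.0, -1.5]
width: 0.0098
```

```bash
cat > st.py <<'E'
from plan import *; from overlay import *
from station import arm
def target(hx,hz,th,y=0):
    Rr=Rot.from_euler('ZY',[SY,-th],degrees=True).as_matrix()
    hook=sh([hx,y,60+hz]); return hook+Rr@np.array([.075,0,.029]),Rr
def where():
    s=arm.get_state(); A=cur();Rp=A[:3,:3]@np.diag([1,-1,-1.]);g=A[:3,3]+.019*Rp[:,2]
    hk=g+Rp@[-.075,0,-.029]; L=((hk-SO)@SR*1000-[0,0,60]).round(2); e=Rot.from_matrix(SR.T@Rp).as_euler('ZYX',degrees=True).round(2)
    print('t',s['t'],'hook in bed frame',L,'yaw,-tilt,roll',e,'F shaker',(s['force']@SR).round(2),'M',(s['moment']@SR).round(2),'w',round(s['width'],4)); return A
E
python3 - <<'E'
from st import *
A=where(); 
rows(A,tcp(*target(-50,30,25)),1)
E
```

```text
t 7.5 hook in bed frame [-43.52 -42.96  87.54] yaw,-tilt,roll [  1.29 -25.69   0.14] F shaker [ 0.28  0.02 -1.48] M [-0.16  1.87 -0.05] w 0.0098
1 shift mm [-29.81 -41.56  50.46] turn [-0.692 -0.685  1.17 ]
```

Run:
```python
from st import *
rows(cur(),tcp(*target(-45,45,25)),5)
```

```text
5 shift mm [-3.79 -8.3   7.8 ] turn [-0.138 -0.137  0.234]
```

Call:
step_arm:
  targets:
    - [[-0.0038,-0.0083,0.0078],[-0.14,-0.14,0.23],-1]
    - [[-0.0038,-0.0083,0.0078],[-0.14,-0.14,0.23],-1]
    - [[-0.0038,-0.0083,0.0078],[-0.14,-0.14,0.23],-1]
    - [[-0.0038,-0.0083,0.0078],[-0.14,-0.14,0.23],-1]
    - [[-0.0038,-0.0083,0.0078],[-0.14,-0.14,0.23],-1]
    - [[0,0,0],[0,0,0],-1]
    - [[0,0,0],[0,0,0],-1]
    - [[0,0,0],[0,0,0],-1]

```text
t: 8.3
eef_pos: [0.5324, -0.1676, 0.146]
ee_rot: [3.141, -0.436, 2.895]
force: [-0.2, -0.2, -2.4]
width: 0.01
```

```bash
python3 look.py d|cut -c1-12
python3 - <<'E'
from st import *
A=where(); rows(A,tcp(*target(-50,20,25)),1)
Rp=A[:3,:3]@np.diag([1,-1,-1.]);g=A[:3,3]+.019*Rp[:,2]
t=cv2.imread('pics/d_top.png');s=cv2.imread('pics/d_scene.png')
P=plate(g,Rp)+shl()
C=draw('top',t,P,(285,155,385,265),4,0);B=draw('scene',s,P,(180,170,280,280),4,0)
cv2.imwrite('pics/d2.png',np.hstack([C,B]))
E
```

```text
{'t': 8.4, '
       -0.19
        0.00
       -1.71
t 8.4 hook in bed frame [-45.57  -1.5   45.39] yaw,-tilt,roll [ 1.300e-01 -2.495e+01 -2.000e-02] F shaker [-0.35  0.05 -2.31] M [-0.13  1.84 -0.02] w 0.0101
1 shift mm [-14.73  -1.37  21.09] turn [-0.04   0.051  0.121]
```

View pics/d2.png

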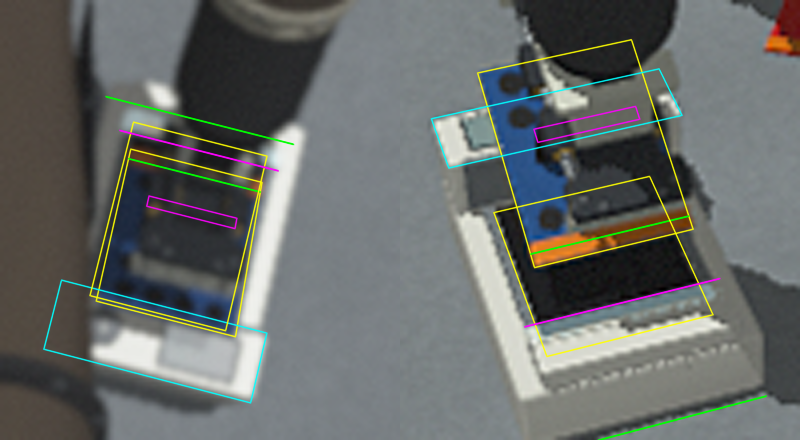

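Run:
```python
from st import *
rows(cur(),tcp(*target(-59,12,27,.0)),5)
```

```text
5 shift mm [-5.39 -0.28  4.31] turn [-0.008  0.41   0.024]
```

Call:
step_arm:
  targets:
    - [[-0.0054,-0.0003,0.0043],[0,0.41,0.02],-1]
    - [[-0.0054,-0.0003,0.0043],[0,0.41,0.02],-1]
    - [[-0.0054,-0.0003,0.0043],[0,0.41,0.02],-1]
    - [[-0.0054,-0.0003,0.0043],[0,0.41,0.02],-1]
    - [[-0.0054,-0.0003,0.0043],[0,0.41,0.02],-1]
    - [[0,0,0],[0,0,0],-1]
    - [[0,0,0],[0,0,0],-1]
    - [[0,0,0],[0,0,0],-1]

```text
t: 9.2
eef_pos: [0.5463, -0.1728, 0.1148]
ee_rot: [-3.141, -0.472, 2.893]
force: [-0.6, -0.3, -2.5]
width: 0.0099
```

```bash
python3 look.py e|cut -c1-12
python3 - <<'E'
from st import *
A=where(); rows(A,tcp(*target(-59,4,27)),1)
Rp=A[:3,:3]@np.diag([1,-1,-1.]);g=A[:3,3]+.019*Rp[:,2]
t=cv2.imread('pics/e_top.png');s=cv2.imread('pics/e_scene.png')
P=plate(g,Rp)
C=draw('top',t,[],(300,165,375,265),5,0);B=draw('scene',s,[],(190,170,270,270),5,0)
cv2.imwrite('pics/e2.png',np.hstack([C,B]))
E
```

```text
{'t': 9.3, '
       -0.18
       -0.00
       -1.84
t 9.3 hook in bed frame [-58.79   0.46  12.02] yaw,-tilt,roll [ -0.   -27.01   0.04] F shaker [-0.66 -0.34 -2.41] M [-0.13  1.95 -0.04] w 0.0101
1 shift mm [-3.83  0.46  7.06] turn [-0.037 -0.007 -0.001]
```

View pics/e2.png

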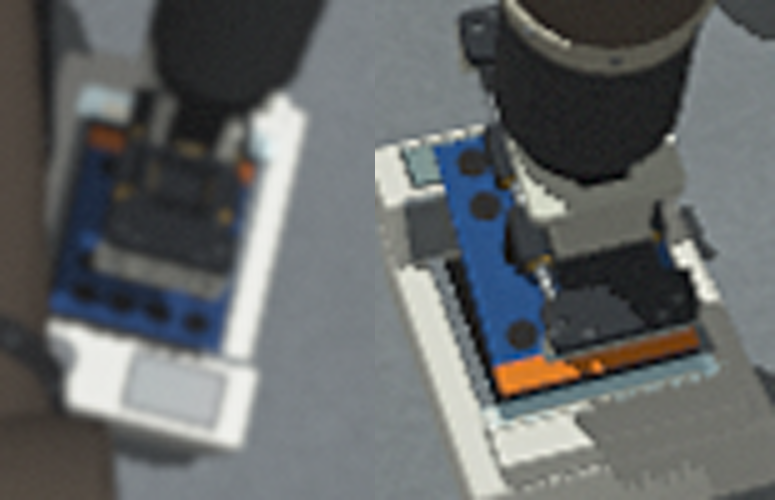

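Call:
step_arm:
  targets:
    - [[-0.0008,0.0003,0.0014],[0,0,0],-1]
    - [[-0.0008,0.0002,0.0014],[0,0,0],-1]
    - [[-0.0008,0,0.0014],[0,0,0],-1]
    - [[-0.0008,0,0.0014],[0,0,0],-1]
    - [[-0.0006,0,0.0014],[0,0,0],-1]
    - [[0,0,0],[0,0,0],-1]
    - [[0,0,0],[0,0,0],-1]
    - [[0,0,0],[0,0,0],-1]

```text
t: 10.1
eef_pos: [0.5466, -0.1724, 0.1066]
ee_rot: [-3.141, -0.472, 2.893]
force: [0.1, 0.7, -2.3]
width: 0.0101
```

```bash
python3 -c "
from st import *
where()"
```

```text
t 10.1 hook in bed frame [-5.892e+01  1.000e-02  3.590e+00] yaw,-tilt,roll [-1.000e-02 -2.705e+01  4.000e-02] F shaker [ 0.06 -0.69 -2.29] M [-0.08  2.01 -0.02] w 0.0101
```

Call:
step_arm:
  targets:
    - [[-0.0005,0,0.0009],[0,0,0],-1]
    - [[-0.0005,0,0.0009],[0,0,0],-1]
    - [[0,0,0],[0,0,0],-1]
    - [[0,0,0],[0,0,0],-1]
    - [[0,0,0],[0,0,0],-1]
    - [[0,0,0],[0,0,0],-1]
    - [[0,0,0],[0,0,0],-1]
    - [[0,0,0],[0,0,0],-1]

```text
t: 10.9
eef_pos: [0.5466, -0.1724, 0.1045]
ee_rot: [-3.141, -0.472, 2.893]
force: [0.1, -0.7, -2.5]
width: 0.0099
```

```bash
python3 -c "
from st import *
where()"
```

```text
t 10.9 hook in bed frame [-5.893e+01  1.000e-02  1.490e+00] yaw,-tilt,roll [-1.000e-02 -2.705e+01  4.000e-02] F shaker [-0.32  0.67 -2.52] M [-0.1   1.98  0.05] w 0.0099
```

Call:
step_arm:
  targets:
    - [[-0.0005,0,0.0009],[0,0,0],-1]
    - [[0,0,0],[0,0,0],-1]
    - [[0,0,0],[0,0,0],-1]
    - [[0,0,0],[0,0,0],-1]
    - [[0,0,0],[0,0,0],-1]
    - [[0,0,0],[0,0,0],-1]
    - [[0,0,0],[0,0,0],-1]
    - [[0,0,0],[0,0,0],-1]

```text
t: 11.7
eef_pos: [0.5466, -0.1724, 0.1035]
ee_rot: [-3.141, -0.472, 2.893]
force: [-0.1, 0.3, -3.2]
width: 0.01
```

```bash
python3 -c "
from st import *
where()"
```

```text
t 11.7 hook in bed frame [-5.896e+01  2.000e-02  4.800e-01] yaw,-tilt,roll [-1.000e-02 -2.705e+01  4.000e-02] F shaker [ 0.12 -0.23 -3.18] M [-0.12  1.98 -0.01] w 0.01
```

Call:
step_arm:
  targets:
    - [[-0.0004,0,0.0007],[0,0,0],-1]
    - [[0,0,0],[0,0,0],-1]
    - [[0,0,0],[0,0,0],-1]
    - [[0,0,0],[0,0,0],-1]
    - [[0,0,0],[0,0,0],-1]
    - [[0,0,0],[0,0,0],-1]
    - [[0,0,0],[0,0,0],-1]
    - [[0,0,0],[0,0,0],-1]

```text
t: 12.5
eef_pos: [0.5467, -0.1724, 0.1027]
ee_rot: [-3.141, -0.472, 2.893]
force: [-0.5, 0.4, -2.4]
width: 0.0096
```

```bash
python3 -c "
from st import *
where()"
```

```text
t 12.5 hook in bed frame [-5.9e+01 -1.0e-02 -3.4e-01] yaw,-tilt,roll [-1.000e-02 -2.705e+01  4.000e-02] F shaker [ 0.58 -0.32 -2.44] M [-0.05  1.92 -0.02] w 0.0096
```

Call:
step_arm:
  targets:
    - [[-0.0004,0,0.0007],[0,0,0],-1]
    - [[0,0,0],[0,0,0],-1]
    - [[0,0,0],[0,0,0],-1]
    - [[0,0,0],[0,0,0],-1]
    - [[0,0,0],[0,0,0],-1]
    - [[0,0,0],[0,0,0],-1]
    - [[0,0,0],[0,0,0],-1]
    - [[0,0,0],[0,0,0],-1]

```text
t: 13.3
eef_pos: [0.5467, -0.1724, 0.1019]
ee_rot: [-3.141, -0.472, 2.893]
force: [-0.1, 0.2, -2.6]
width: 0.0098
```

```bash
python3 -c "
from st import *
where()"
```

```text
t 13.3 hook in bed frame [-5.903e+01  4.000e-02 -1.160e+00] yaw,-tilt,roll [-1.000e-02 -2.705e+01  5.000e-02] F shaker [ 0.17 -0.13 -2.6 ] M [-0.05  1.92 -0.05] w 0.0098
```

Call:
step_arm:
  targets:
    - [[-0.0003,0,0.0006],[0,0,0],-1]
    - [[0,0,0],[0,0,0],-1]
    - [[0,0,0],[0,0,0],-1]
    - [[0,0,0],[0,0,0],-1]
    - [[0,0,0],[0,0,0],-1]
    - [[0,0,0],[0,0,0],-1]
    - [[0,0,0],[0,0,0],-1]
    - [[0,0,0],[0,0,0],-1]

```text
t: 14.1
eef_pos: [0.5466, -0.1724, 0.1015]
ee_rot: [-3.141, -0.472, 2.893]
force: [-0.8, 0.8, 5.1]
width: 0.01
```

```bash
python3 -c "
from st import *
where()"
```

```text
t 14.1 hook in bed frame [-5.897e+01  5.000e-02 -1.500e+00] yaw,-tilt,roll [-1.000e-02 -2.706e+01  5.000e-02] F shaker [ 1.03 -0.59  5.13] M [-0.31  0.4  -0.13] w 0.01
```

Run:
```python
from st import *
A=cur(); B=tcp(*target(-59,-.5,27)); rows(A,B,1)
C=tcp(*target(-67,-.4,25)); rows(B,C,4); D=tcp(*target(-71,-.4,23)); rows(C,D,2)
E=tcp(*target(-74,-.4,22)); rows(D,E,2);F=tcp(*target(-77,-.4,22)); rows(E,F,2)
```

```text
1 shift mm [ 0.43  0.03 -0.83] turn [-0.047 -0.056 -0.006]
4 shift mm [-1.7  -0.   -0.25] turn [ 0.  -0.5  0. ]
2 shift mm [-1.66  0.    0.48] turn [-0. -1.  0.]
2 shift mm [-1.3  -0.    0.07] turn [-0.  -0.5 -0. ]
2 shift mm [-1.39 -0.   -0.56] turn [-0.  0.  0.]
```

Call:
step_arm:
  targets:
    - [[0.0005,0,-0.001],[0,0,0],-1]
    - [[-0.0017,0,-0.0002],[0,-0.5,0],-1]
    - [[-0.0017,0,-0.0003],[0,-0.5,0],-1]
    - [[-0.0017,0,-0.0002],[0,-0.5,0],-1]
    - [[-0.0017,0,-0.0003],[0,-0.5,0],-1]
    - [[-0.0017,0,0.0005],[0,-1,0],-1]
    - [[0,0,0],[0,0,0],-1]
    - [[0,0,0],[0,0,0],-1]

```text
t: 14.9
eef_pos: [0.5542, -0.1743, 0.0992]
ee_rot: [-3.141, -0.42, 2.893]
force: [0.7, -0.3, -1.4]
width: 0.0099
```

```bash
python3 -c "
from st import *
A=where();D=tcp(*target(-71,-.4,23)); rows(A,D,1)"
```

```text
t 14.9 hook in bed frame [-6.898e+01 -2.000e-02 -5.200e-01] yaw,-tilt,roll [-1.000e-02 -2.404e+01  4.000e-02] F shaker [-0.73  0.14 -1.37] M [-0.08  1.76  0.03] w 0.0099
1 shift mm [-1.63 -0.03  0.43] turn [-0.039 -1.042 -0.005]
```

Call:
step_arm:
  targets:
    - [[-0.0016,0,0.0004],[0,-1,0],-1]
    - [[-0.0013,0,0.0001],[0,-0.5,0],-1]
    - [[-0.0013,0,0.0001],[0,-0.5,0],-1]
    - [[0,0,0],[0,0,0],-1]
    - [[0,0,0],[0,0,0],-1]
    - [[0,0,0],[0,0,0],-1]
    - [[0,0,0],[0,0,0],-1]
    - [[0,0,0],[0,0,0],-1]

```text
t: 15.7
eef_pos: [0.5577, -0.1752, 0.0968]
ee_rot: [-3.141, -0.385, 2.893]
force: [-2.1, 0.5, -2.4]
width: 0.0098
```

```bash
python3 -c "
from st import *
A=where();D=tcp(*target(-76,-.4,22)); rows(A,D,1)"
```

```text
t 15.7 hook in bed frame [-73.93   0.    -0.7 ] yaw,-tilt,roll [-1.000e-02 -2.207e+01  4.000e-02] F shaker [ 2.16  0.07 -2.39] M [-0.19  0.6  -0.01] w 0.0098
1 shift mm [-1.8  -0.01 -0.96] turn [-0.042 -0.073 -0.006]
```

Call:
step_arm:
  targets:
    - [[-0.0018,0,-0.001],[0,0,0],-1]
    - [[0,0,0],[0,0,0],-1]
    - [[0,0,0],[0,0,0],-1]
    - [[0,0,0],[0,0,0],-1]
    - [[0,0,0],[0,0,0],-1]
    - [[0,0,0],[0,0,0],-1]
    - [[0,0,0],[0,0,0],-1]
    - [[0,0,0],[0,0,0],-1]

```text
t: 16.5
eef_pos: [0.5597, -0.1757, 0.0969]
ee_rot: [-3.141, -0.385, 2.893]
force: [-3.0, 2.2, -4.5]
width: 0.0099
```

```bash
python3 -c "
from st import *
from station import viewer
for i in range(4):
  A=where();viewer.grab_frame('top')
D=tcp(*target(-78,-.4,22)); rows(A,D,1)"
```

```text
t 16.5 hook in bed frame [-7.591e+01 -1.000e-02 -5.400e-01] yaw,-tilt,roll [-1.000e-02 -2.207e+01  4.000e-02] F shaker [ 3.42 -1.45 -4.52] M [-0.14  0.4   0.  ] w 0.0099
t 16.55 hook in bed frame [-7.596e+01  3.000e-02 -5.000e-01] yaw,-tilt,roll [-1.000e-02 -2.207e+01  4.000e-02] F shaker [ 4.19 -0.96 -4.32] M [-0.19  0.36  0.01] w 0.0097
t 16.6 hook in bed frame [-7.597e+01 -1.000e-02 -4.800e-01] yaw,-tilt,roll [-1.000e-02 -2.207e+01  4.000e-02] F shaker [ 2.71 -0.02 -4.77] M [-0.17  0.36  0.02] w 0.0101
t 16.65 hook in bed frame [-75.98  -0.    -0.46] yaw,-tilt,roll [-1.000e-02 -2.206e+01  4.000e-02] F shaker [ 3.98  0.4  -5.7 ] M [-0.2   0.38 -0.04] w 0.0102
1 shift mm [-1.84 -0.02 -0.73] turn [-0.039 -0.063 -0.009]
```

```bash
python3 -c "
from st import *
A=cur();D=tcp(*target(-78,-.6,20)); rows(A,D,2);E=tcp(*target(-80,-.6,17)); rows(D,E,3)"
```

```text
2 shift mm [-0.78 -0.01  1.07] turn [-0.019 -1.029 -0.003]
3 shift mm [-0.47 -0.    1.09] turn [-0. -1.  0.]
```

Call:
step_arm:
  targets:
    - [[-0.0008,0,0.0011],[0,-1,0],-1]
    - [[-0.0008,0,0.0011],[0,-1,0],-1]
    - [[-0.0005,0,0.0011],[0,-1,0],-1]
    - [[-0.0005,0,0.0011],[0,-1,0],-1]
    - [[-0.0005,0,0.0011],[0,-1,0],-1]
    - [[0,0,0],[0,0,0],-1]
    - [[0,0,0],[0,0,0],-1]
    - [[0,0,0],[0,0,0],-1]

```text
t: 17.5
eef_pos: [0.5602, -0.1758, 0.0909]
ee_rot: [-3.141, -0.298, 2.893]
force: [-4.6, 1.6, -2.9]
width: 0.0095
```

```bash
python3 look.py f|cut -c1-12;python3 -c "
from st import *
from station import viewer
for i in range(3):
  A=where();viewer.grab_frame('top')
D=tcp(*target(-81,-.6,17)); rows(A,D,1)
t=cv2.imread('pics/f_top.png');s=cv2.imread('pics/f_scene.png')
C=draw('top',t,[],(300,165,375,265),5,0);B=draw('scene',s,[],(190,170,270,270),5,0)
cv2.imwrite('pics/f2.png',np.hstack([C,B]))
"
```

```text
{'t': 17.6, 
       -0.20
        0.00
        7.52
t 17.6 hook in bed frame [-7.955e+01  1.000e-02 -6.400e-01] yaw,-tilt,roll [ -0.   -17.04   0.04] F shaker [ 5.51 -0.5  -2.86] M [-0.27 -0.67 -0.05] w 0.0098
t 17.65 hook in bed frame [-7.953e+01  5.000e-02 -6.800e-01] yaw,-tilt,roll [ -0.   -17.05   0.04] F shaker [ 5.13 -0.89 -3.85] M [-0.31 -0.77  0.02] w 0.0097
t 17.7 hook in bed frame [-7.952e+01  2.000e-02 -6.700e-01] yaw,-tilt,roll [ -0.   -17.05   0.04] F shaker [ 5.93  0.08 -3.12] M [-0.27 -0.73 -0.08] w 0.0099
1 shift mm [-1.38  0.01 -0.43] turn [-0.04  -0.049 -0.001]
```

View pics/f2.png

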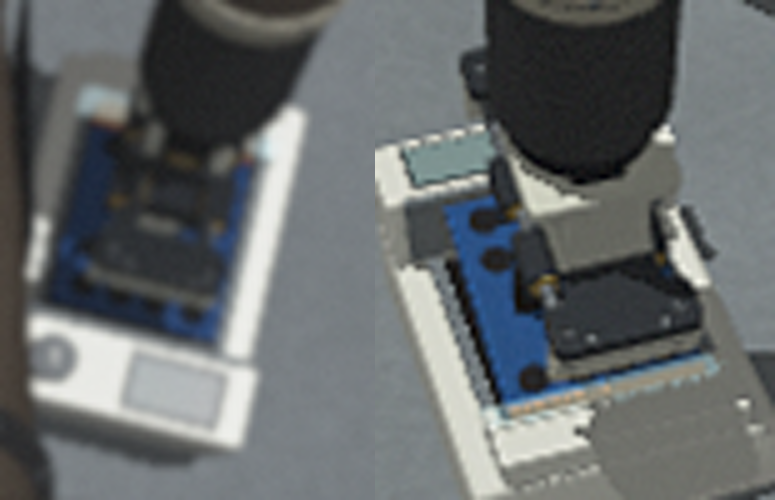

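```bash
python3 -c "
from st import *
A=cur();D=tcp(*target(-80.5,-.8,12)); rows(A,D,4);E=tcp(*target(-81.6,-.9,7)); rows(D,E,4);F=tcp(*target(-82,-1,3)); rows(E,F,4)"
```

```text
4 shift mm [-0.04  0.    1.62] turn [-0.01  -1.262 -0.   ]
4 shift mm [-0.07  0.    1.61] turn [ 0.   -1.25 -0.  ]
4 shift mm [0.06 0.   1.33] turn [-0. -1. -0.]
```

Call:
step_arm:
  targets:
    - [[-0.0001,0,0.0016],[0,-1.25,0],-1]
    - [[0,0,0.0016],[0,-1.25,0],-1]
    - [[-0.0001,0,0.0016],[0,-1.25,0],-1]
    - [[0,0,0.0016],[0,-1.25,0],-1]
    - [[0,0,0],[0,0,0],-1]
    - [[0,0,0],[0,0,0],-1]
    - [[0,0,0],[0,0,0],-1]
    - [[0,0,0],[0,0,0],-1]

```text
t: 18.55
eef_pos: [0.5586, -0.1755, 0.0846]
ee_rot: [-3.141, -0.211, 2.893]
force: [-4.6, 2.6, -2.3]
width: 0.0098
```

```bash
python3 -c "
from st import *
from station import viewer
for i in range(3):
  A=where();viewer.grab_frame('top')
E=tcp(*target(-81.6,-.9,7)); rows(A,E,4)"
```

```text
t 18.55 hook in bed frame [-8.038e+01  3.000e-02 -8.300e-01] yaw,-tilt,roll [  0.   -12.06   0.04] F shaker [ 5.1  -1.36 -2.27] M [-0.34 -1.17 -0.04] w 0.0098
t 18.6 hook in bed frame [-8.034e+01  4.000e-02 -8.300e-01] yaw,-tilt,roll [  0.   -12.07   0.04] F shaker [ 4.28 -0.79 -2.89] M [-0.29 -1.23  0.  ] w 0.0101
t 18.65 hook in bed frame [-8.035e+01  4.000e-02 -8.100e-01] yaw,-tilt,roll [  0.   -12.06   0.04] F shaker [ 4.46 -0.06 -2.66] M [-0.28 -1.19 -0.02] w 0.0096
4 shift mm [-0.11  0.01  1.63] turn [-1.000e-02 -1.266e+00  1.000e-03]
```

```bash
python3 -c "
from st import *
A=cur();E=tcp(*target(-82.2,-.9,7)); rows(A,E,4)"
```

```text
4 shift mm [-0.26  0.01  1.6 ] turn [-0.01  -1.266 -0.   ]
```

Call:
step_arm:
  targets:
    - [[-0.0003,0,0.0016],[0,-1.25,0],-1]
    - [[-0.0002,0,0.0016],[0,-1.25,0],-1]
    - [[-0.0003,0,0.0016],[0,-1.25,0],-1]
    - [[-0.0002,0,0.0016],[0,-1.25,0],-1]
    - [[0,0,0],[0,0,0],-1]
    - [[0,0,0],[0,0,0],-1]
    - [[0,0,0],[0,0,0],-1]
    - [[0,0,0],[0,0,0],-1]

```text
t: 19.5
eef_pos: [0.5583, -0.1754, 0.0782]
ee_rot: [-3.141, -0.124, 2.894]
force: [-5.9, 2.9, -2.1]
width: 0.0098
```

```bash
python3 -c "
from st import *
from station import viewer
for i in range(3):
  A=where();viewer.grab_frame('top')
E=tcp(*target(-82.5,-1.,4.5)); rows(A,E,2)
E=tcp(*target(-83,-.9,7)); rows(A,E,1)"
```

```text
t 19.5 hook in bed frame [-8.193e+01  4.000e-02 -9.400e-01] yaw,-tilt,roll [ 0.01 -7.08  0.04] F shaker [ 6.42 -1.4  -2.1 ] M [-0.4  -1.79 -0.04] w 0.0098
t 19.55 hook in bed frame [-8.198e+01  6.000e-02 -9.400e-01] yaw,-tilt,roll [ 0.   -7.08  0.04] F shaker [ 6.77 -0.2  -1.86] M [-0.37 -1.76  0.02] w 0.0099
t 19.6 hook in bed frame [-8.199e+01  6.000e-02 -9.200e-01] yaw,-tilt,roll [ 0.   -7.08  0.04] F shaker [ 6.49 -1.26 -1.98] M [-0.37 -1.69  0.03] w 0.0099
2 shift mm [-0.05  0.03  1.7 ] turn [-1.800e-02 -1.288e+00  1.000e-03]
1 shift mm [-0.99  0.05 -0.05] turn [-0.037 -0.075  0.002]
```

```bash
python3 -c "
from st import *
A=cur();E=tcp(*target(-82.2,-1.,4)); rows(A,E,3);F=tcp(*target(-82.2,-1.1,2)); rows(E,F,2)"
```

```text
3 shift mm [0.09 0.01 1.36] turn [-1.200e-02 -1.025e+00  1.000e-03]
2 shift mm [ 0.16 -0.    1.36] turn [ 0. -1. -0.]
```

Call:
step_arm:
  targets:
    - [[0.0001,0,0.0014],[0,-1,0],-1]
    - [[0.0001,0,0.0013],[0,-1,0],-1]
    - [[0.0001,0,0.0014],[0,-1,0],-1]
    - [[0,0,0],[0,0,0],-1]
    - [[0,0,0],[0,0,0],-1]
    - [[0,0,0],[0,0,0],-1]
    - [[0,0,0],[0,0,0],-1]
    - [[0,0,0],[0,0,0],-1]

```text
t: 20.45
eef_pos: [0.5578, -0.1753, 0.0743]
ee_rot: [-3.141, -0.071, 2.894]
force: [-5.5, 2.0, -1.7]
width: 0.0101
```

```bash
python3 -c "
from st import *
from station import viewer
for i in range(3):
  A=where();viewer.grab_frame('top')
E=tcp(*target(-82.2,-1.1,2)); rows(A,E,2)"
```

```text
t 20.45 hook in bed frame [-8.233e+01  3.000e-02 -9.900e-01] yaw,-tilt,roll [ 0.01 -4.04  0.04] F shaker [ 5.87 -0.57 -1.74] M [-0.43 -1.93 -0.03] w 0.0101
t 20.5 hook in bed frame [-8.229e+01  5.000e-02 -1.000e+00] yaw,-tilt,roll [ 0.01 -4.05  0.04] F shaker [ 5.84 -0.78 -0.44] M [-0.45 -1.96  0.04] w 0.0098
t 20.55 hook in bed frame [-8.231e+01  3.000e-02 -1.030e+00] yaw,-tilt,roll [ 0.01 -4.05  0.04] F shaker [ 5.55 -1.64 -1.91] M [-0.33 -1.94  0.02] w 0.0097
2 shift mm [0.22 0.02 1.38] turn [-0.019 -1.024  0.007]
```

Call:
step_arm:
  targets:
    - [[0,0,0.0014],[0,-1,0],-1]
    - [[0.0002,0,0.0014],[0,-1,0],-1]
    - [[0,0,0],[0,0,0],-1]
    - [[0,0,0],[0,0,0],-1]
    - [[0,0,0],[0,0,0],-1]
    - [[0,0,0],[0,0,0],-1]
    - [[0,0,0],[0,0,0],-1]
    - [[0,0,0],[0,0,0],-1]

```text
t: 21.4
eef_pos: [0.5575, -0.1752, 0.0716]
ee_rot: [-3.141, -0.035, 2.894]
force: [-5.8, 2.7, -0.7]
width: 0.0098
```

```bash
python3 -c "
from st import *
from station import viewer
for i in range(3):
  A=where();viewer.grab_frame('top')
E=tcp(*target(-82.4,-1.2,.5)); rows(A,E,2)"
```

```text
t 21.4 hook in bed frame [-8.257e+01  3.000e-02 -1.060e+00] yaw,-tilt,roll [ 0.01 -2.02  0.03] F shaker [ 6.31 -1.2  -0.75] M [-0.36 -2.06  0.04] w 0.0098
t 21.45 hook in bed frame [-8.26e+01  5.00e-02 -1.06e+00] yaw,-tilt,roll [ 0.01 -2.02  0.04] F shaker [ 4.98 -1.48 -0.57] M [-0.41 -2.    0.  ] w 0.01
t 21.5 hook in bed frame [-8.259e+01  5.000e-02 -1.060e+00] yaw,-tilt,roll [ 0.01 -2.02  0.03] F shaker [ 5.55 -1.04 -0.47] M [-0.38 -2.08 -0.03] w 0.0097
2 shift mm [0.22 0.03 1.07] turn [-0.017 -0.758  0.006]
```

Call:
step_arm:
  targets:
    - [[0.0001,0,0.0011],[0,-0.75,0],-1]
    - [[0.0001,0,0.001],[0,-0.75,0],-1]
    - [[0,0,0],[0,0,0],-1]
    - [[0,0,0],[0,0,0],-1]
    - [[0,0,0],[0,0,0],-1]
    - [[0,0,0],[0,0,0],-1]
    - [[0,0,0],[0,0,0],-1]
    - [[0,0,0],[0,0,0],-1]

```text
t: 22.35
eef_pos: [0.5574, -0.1752, 0.0696]
ee_rot: [-3.141, -0.009, 2.894]
force: [-5.4, 2.7, -0.1]
width: 0.01
```

```bash
python3 look.py g|cut -c1-12;python3 -c "
from st import *
from station import viewer
for i in range(2):
  A=where();viewer.grab_frame('top')
E=tcp(*target(-82.4,-1.4,0)); rows(A,E,1)
t=cv2.imread('pics/g_top.png');s=cv2.imread('pics/g_scene.png')
C=draw('top',t,[],(300,165,375,265),5,0);B=draw('scene',s,[],(190,170,270,270),5,0)
cv2.imwrite('pics/g2.png',np.hstack([C,B]))"
```

```text
{'t': 22.45,
       -0.27
       -0.00
        2.01
t 22.45 hook in bed frame [-8.28e+01  4.00e-02 -1.09e+00] yaw,-tilt,roll [ 0.01 -0.5   0.03] F shaker [6.28 0.03 0.14] M [-0.36 -2.13  0.07] w 0.0096
t 22.5 hook in bed frame [-8.278e+01  5.000e-02 -1.090e+00] yaw,-tilt,roll [ 0.01 -0.5   0.03] F shaker [ 5.72 -0.23 -0.54] M [-0.38 -2.07 -0.01] w 0.01
1 shift mm [0.46 0.07 0.96] turn [-0.034 -0.498  0.014]
```

View pics/g2.png

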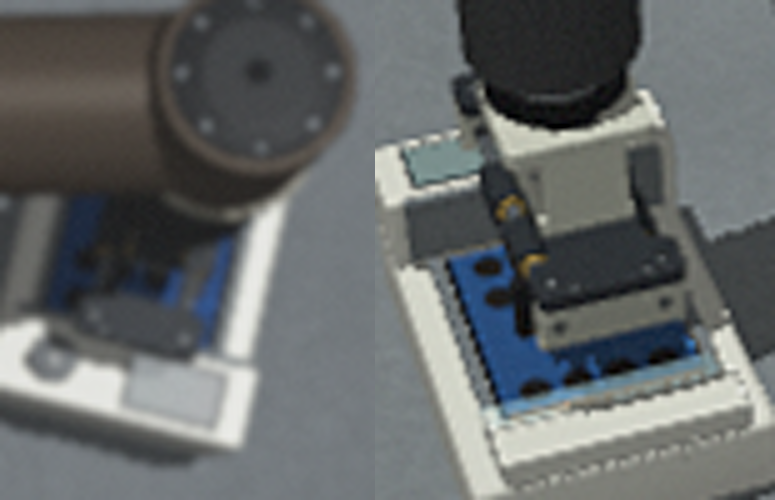

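Call:
step_arm:
  targets:
    - [[0.0001,0,0.0005],[0,-0.25,0],-1]
    - [[0.0001,0,0.0005],[0,-0.25,0],-1]
    - [[0,0,0],[0,0,0],-1]
    - [[0,0,0],[0,0,0],-1]
    - [[0,0,0],[0,0,0],-1]
    - [[0,0,0],[0,0,0],-1]
    - [[0,0,0],[0,0,0],-1]
    - [[0,0,0],[0,0,0],-1]

```text
t: 23.35
eef_pos: [0.5575, -0.1752, 0.0688]
ee_rot: [-3.141, 0.001, 2.894]
force: [-5.9, 1.1, 1.5]
width: 0.0099
```

```bash
python3 -c "
from st import *
from station import viewer
for i in range(2):
  A=where();viewer.grab_frame('top')"
```

```text
t 23.35 hook in bed frame [-8.293e+01  2.000e-02 -1.130e+00] yaw,-tilt,roll [0.02 0.04 0.03] F shaker [5.97 0.33 1.47] M [-0.32 -2.08 -0.02] w 0.0099
t 23.4 hook in bed frame [-8.295e+01  1.000e-02 -1.140e+00] yaw,-tilt,roll [0.02 0.04 0.03] F shaker [ 6.56 -0.61  1.04] M [-0.37 -2.11 -0.01] w 0.0099
```

Call:
step_arm:
  targets:
    - [[0,0,0],[0,0,0],-0.7]
    - [[0,0,0],[0,0,0],-0.5]
    - [[0,0,0],[0,0,0],-0.3]
    - [[0,0,0],[0,0,0],-0.3]
    - [[0,0,0],[0,0,0],-0.3]
    - [[0,0,0],[0,0,0],-0.3]
    - [[0,0,0],[0,0,0],-0.3]
    - [[0,0,0],[0,0,0],-0.3]

```text
t: 24.25
eef_pos: [0.558, -0.1752, 0.0683]
ee_rot: [-3.141, -0.0, 2.894]
force: [-0.2, -0.1, 0.1]
width: 0.0307
```

```bash
python3 look.py h|cut -c1-12;python3 -c "
from st import *
where()
t=cv2.imread('pics/h_top.png');s=cv2.imread('pics/h_scene.png')
C=draw('top',t,[],(300,165,375,265),5,0);B=draw('scene',s,[],(190,170,270,270),5,0)
cv2.imwrite('pics/h2.png',np.hstack([C,B]))"
```

```text
{'t': 24.35,
       -8.23
       -0.00
        1.72
t 24.35 hook in bed frame [-8.326e+01 -2.000e-02 -1.860e+00] yaw,-tilt,roll [ 0.01 -0.04  0.04] F shaker [-0.46  0.8   0.39] M [-0.08  0.11  0.02] w 0.0304
```

View pics/h2.png

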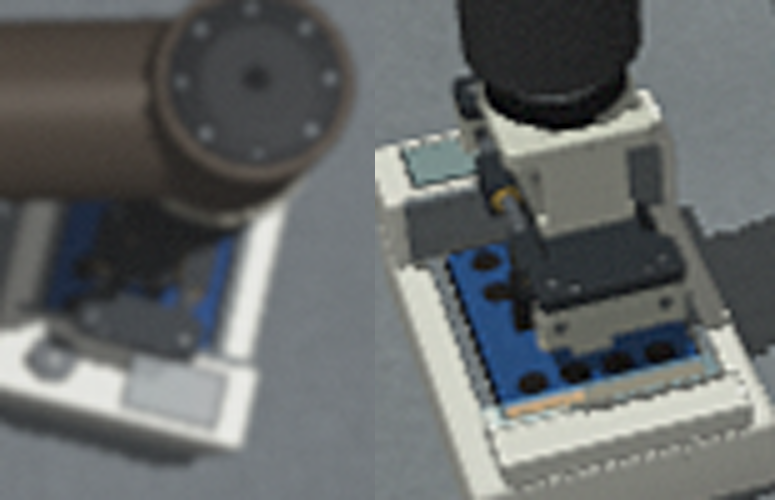

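Call:
step_arm:
  targets:
    - [[0,0,-0.005],[0,0,0],-0.3]
    - [[0,0,-0.01],[0,0,0],-0.3]
    - [[0,0,-0.015],[0,0,0],-0.3]
    - [[0,0,-0.02],[0,0,0],-0.3]
    - [[0,0,-0.03],[0,0,0],-0.3]
    - [[0,0,-0.03],[0,0,0],-0.3]
    - [[0,0,-0.03],[0,0,0],-0.3]
    - [[0,0,-0.02],[0,0,0],-0.3]

```text
t: 25.15
eef_pos: [0.5585, -0.1754, 0.2318]
ee_rot: [-3.141, 0.003, 2.894]
force: [-0.0, -0.3, 0.5]
width: 0.0306
```

Call:
step_arm:
  targets:
    - [[0,0.03,0],[0,0,0],-0.3]
    - [[0,0.03,0],[0,0,0],-0.3]
    - [[0,0.03,0],[0,0,0],-0.3]
    - [[0,0.03,0],[0,0,0],-0.3]
    - [[0,0.03,0],[0,0,0],-0.3]
    - [[0,0.03,0],[0,0,0],-0.3]
    - [[0,0.03,0],[0,0,0],-0.3]
    - [[0,0.02,0],[0,0,0],-0.3]

```text
t: 25.95
eef_pos: [0.6147, 0.0496, 0.229]
ee_rot: [-3.141, -0.0, 2.895]
force: [0.1, 0.3, -0.7]
width: 0.031
```

```bash
python3 look.py i|cut -c1-12;python3 -c "
from st import *
t=cv2.imread('pics/i_top.png');s=cv2.imread('pics/i_scene.png')
cv2.imwrite('pics/i3.png',s)
g=sh([0,0,89]); P=plate(g,SR)
C=draw('top',t,[],(300,165,375,265),5,0);B=draw('scene',s,[],(190,170,270,270),5,0)
cv2.imwrite('pics/i2.png',np.hstack([C,B]))
W=cloud('top',np.load('i_top.npy'));b,o=__import__('platefit').masks(t)
m=b.copy();m[:, :295]=0;m[:,380:]=0;m[:165]=0;m[265:]=0
L=((W[m]-SO)@SR*1000); L=L[(abs(L[:,0])<90)]
print(len(L),np.percentile(L,[2,98],axis=0).round(1)); k=L[(L[:,2]<85)]
A=np.c_[k[:,:2],np.ones(len(k))];print(np.linalg.lstsq(A,k[:,2],rcond=None)[0])
print(cv2.minAreaRect(k[:,:2].astype(np.float32)))
"
```

```text
{'t': 26.05,
       -1.18
        0.03
        3.47
991 [[-55.4 -54.4  58.4]
 [ 59.2  55.6  72.5]]
[-7.74994849e-05 -4.21231173e-03  6.49972562e+01]
((2.094196319580078, 0.6367568969726562), (113.04995727539062, 121.12291717529297), 89.41009521484375)
```

View pics/i2.png

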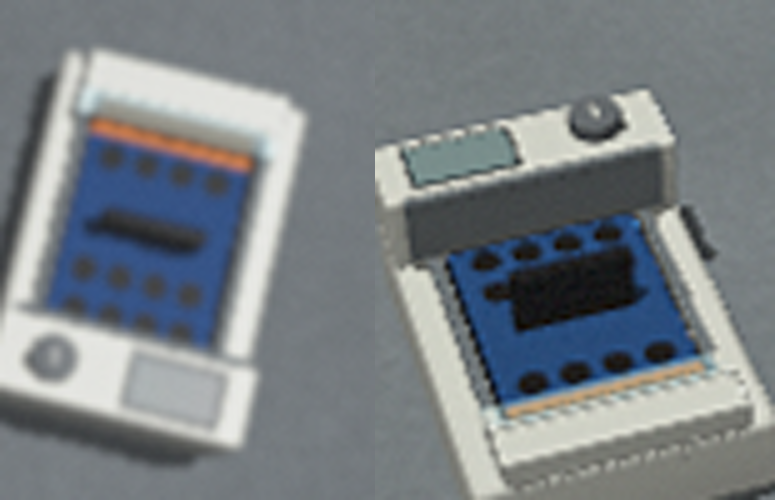

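View pics/i3.png

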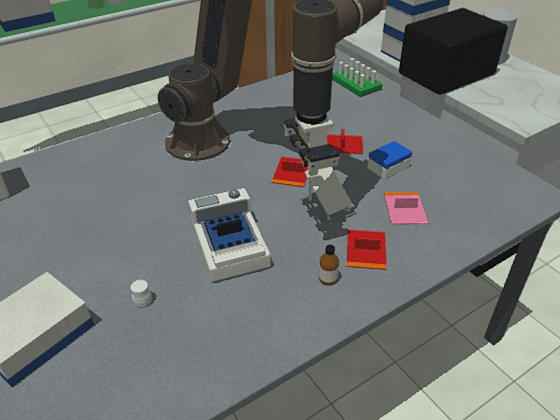

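Run:
```python
from st import *
from platefit import masks
t=cv2.imread('pics/i_top.png');s=cv2.imread('pics/i_scene.png')
P=plate(sh([0,0,89]),SR)
C=draw('top',t,P,(300,165,375,265),5,0);B=draw('scene',s,P,(190,170,270,270),5,0)
cv2.imwrite('pics/i4.png',np.hstack([C,B]))
# back-project to plane z
def ray(n,uv,z):
    f,cx,cy,M=cal(n);cam=-M[:3,:3].T@M[:3,3];u,v=np.array(uv,float).T
    D=np.c_[(u-cx)/f,-(v-cy)/f,-np.ones(len(u))]@M[:3,:3];X=cam+((z-cam[2])/D[:,2])[:,None]*D
    return (X-SO)@SR*1000
W=cloud('top',np.load('i_top.npy')); L=(W-SO)@SR*1000
m=(abs(L[...,0])<40)&(abs(L[...,1])<45)&(L[...,2]>88)&(L[...,2]<125); v,u=np.nonzero(m)
X=ray('top',np.c_[u,v],.100+.005); print('fin pts',len(X),cv2.minAreaRect(X[:,:2].astype(np.float32)),X[:,:2].mean(0))
b,o=masks(t);o=((t[...,2].astype(int)-t[...,0])>40);m=o&(abs(L[...,0]+70)<25)&(abs(L[...,1])<70);v,u=np.nonzero(m)
X=ray('top',np.c_[u,v],.065);print('orange x',np.percentile(X[:,0],[3,50,97]).round(1),'y',np.percentile(X[:,1],[2,98]).round(1))
```

```text
fin pts 81 ((1.5316481590270996, -2.1045303344726562), (12.023652076721191, 69.96145629882812), 0.3416966497898102) [ 1.34650832 -1.70425164]
orange x [-71.6 -66.5 -61.4] y [-51.2  52.8]
```

View pics/i4.png

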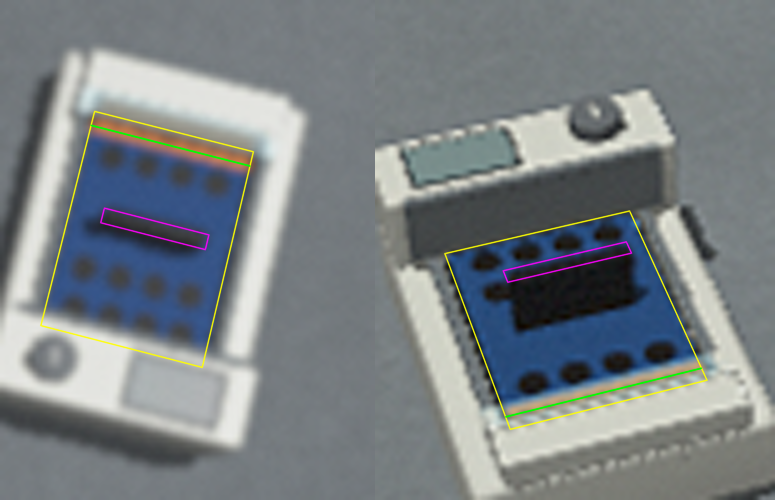

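```bash
python3 -c "
from station import ticket; print(ticket.job_done())"
```

```text
the job is handed in; nothing more can be done
None
```

The blue carrier plate is fitted in the shaker and released, and I handed the job in at about 26 s of the 54 s allowed.

**What I did**
- I gripped the plate by its fin and lifted it square off the rest. I carried it tilted to the shaker and touched its hook edge on the bed to find the bed height.
- I slid the hook edge under the lip and pushed the spring bar back while lowering the tilt from 27° to 0°. I then opened the gripper, let the spring slide the far edge into the slot, and backed away.

**Last checks**
- **Flatness:** depth fits put the plate's top face level at 65.0 mm, so it lies flat on the bed.
- **Position:** the fin measured about 1.4 mm to the slot side of nominal home, within measurement error, so the plate did slide home. Before release it was about 5 mm short.
- **Held at both edges:** the orange stripe shows through the clear lip, and the far edge runs under the control head.
- **Forces:** the push against the spring peaked near 7 N, and the bed touch was about 8 N.
- **Surroundings:** the bottle, tip box and jar look undisturbed in the last picture, and the gripper was clear of everything.

**Disagreements**
- **Position offset:** positions worked out from the arm and camera differed from contact by about 1.4 mm in height and 2 mm along the shaker. I relied on the forces instead.
- **Stripe reading:** the stripe alone suggested the hook edge at x = -71.5 mm instead of -75 mm. It is partly hidden by the lip, so I trusted the fin reading.
- **Bar travel:** I could not read it directly.

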